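Shake clay balls over the growing tray

ROBOT

A 6-joint arm with a two-finger parallel gripper is mounted at the origin on the work surface. World frame = base frame: x ahead of the robot, y to its left, z up, the work surface at z = 0. Lengths are in mm, angles in rad, forces in N, time in s.
With the tool pointing down it reaches from about 225 to 725 mm from the base axis. Payload 3.1 kg.
Tool frame: the origin (TCP) lies midway between the tips of the shut fingers; the grasp point (between the pads) lies 19 mm behind it; z points along the fingers, y is the direction in which the jaws open and shut (so a half turn about z gives the same grasp; the last joint's range is limited). The gripper opens to 85 mm and grips with 20 to 120 N. Pads are 22 mm wide; open, the fingers measure 114 mm over their backs; the gripper's body (76 mm by 85 mm) begins 54 mm behind the grasp point. The pads swing forward as they close: fully open they stand 13 mm farther back than shut.
Start: joints at [1.202, 0.048, 0.099, 1.622, 0, 1.443], TCP at [125.21, 509.843, 231.312] pointing down, gripper open.
Joint ranges: [-2.91, 2.91], [-0.99, 1.94], [-1.21, 1.42], [-2.12, 2.29], [-1.49, 1.47], [-3.14, 3.14]. Speed limits (rad/s): [2.79, 2.79, 3.14, 3.14, 3.14, 3.14].

INTERFACE

Orientations are given as a unit quaternion [x, y, z, w].
In Python, from station import env gives the robot as it stands.
- The arm moves only by the tool arm_command, never from a script. Its argument "commands" is a list of rows, each a list of 3 entries, a list of its own where there are three numbers: the shift along the tool's x, y, z in m, then the turn, a rotation vector about the tool's x, y, z in degrees, then the finger opening in m, from 0 to 0.0854. In form: [[[tx, ty, tz], [wx, wy, wz], gripper], ...]. A call has 1 to 8 rows; each row is the pose to reach, as a shift and turn from the pose measured when the call began, along the tool's axes at that moment; what a row does not reach only later rows make up. A row lasts 1/12 s, in which the tool goes at most 41.7 mm and 7.16 degrees, less where a joint would pass 70% of its speed; a pose out of reach is approached as far as the arm can. A call with a gripper value outside its range is refused whole. The fingers move at their own pace and stop on an object; "newtons" is the grip in N (left out, the last holds). Time passes only in rows, so rows that repeat a pose let the fingers close. It gives the time, the measured TCP pose, the force and the opening at its end, in the units of the state.
- env.read_state(): the state, without advancing time (a new reading comes with each control period).
- env.camera(name): name is "side" or "top"; returns (picture, depth): 420x560x3 uint8, red, green, blue; 420x560 float32, mm along the optical axis (not along the pixel's ray), 0 where there is no reading.
- env.camera_params(name): a dict with "intrinsics" (3x3 intrinsics, pixels), "rvec" (rotation vector, rad) and "tvec" (3), from world to camera coordinates, as OpenCV has them. Camera axes: x right, y down, z forward; pixel columns grow to the right and rows downward; lengths in mm; the calibration is good to about 2 mm. A picture is of the moment at which its call begins. camera_params takes no time and is no camera call.
- env.sign_off(): hands the job in, once; it reports no verdict.
The state is a dict: "t": time; "q": joint angles; "joint_velocities": joint speeds; "effort": joint torques, N m; "tcp_pos": TCP position; "tcp_rot": TCP orientation; "contact_force": force on the tool from outside, world axes, zero at the start; "moment": the same for the moment, N m; "width": opening from 0.0 (shut) to 1.0 (fully open).
Only numpy, scipy, OpenCV 4.12 (cv2) and the standard library are available. Lean on these libraries where they do the work, as an engineer would, in place of code of your own. Each camera call takes 0.05 s, during which the arm holds its last target. There are 200 camera calls.

TASK

Pick up the small aluminium two-ended shaker by its grip tab and carry it level over the long white growing tray with the rib across its middle; shake its six clay balls out evenly over the tray by tipping one open end down over one bay and then the other end over the other bay. All six balls must end up in the tray, spread over both bays, without touching them with the gripper; then stand the empty shaker upright on the bench again, beside the tray, and let go.

Things in the scene. Friction and masses are not known exactly. Their poses are not given: they have to be found in the camera images.
- shaker_grip (a point): the two-ended ball shaker: pale aluminium open-topped trough, 130 mm long (its y), 78 mm wide (x), 45 mm high, 250 g, standing on the bench. An upright flat grip tab rises from its middle: 14 mm thick along y, 44 mm wide along x, clear of the trough from 45 to 110 mm above the underside. This point is in the tab, on the centre line, 85 mm above the underside; z up
- shaker_mouth (a point): middle of the lip of the shaker's open +y end, 65 mm from its centre, 16 mm up; the -y end is alike. A cross wall under the tab makes two pockets of three balls. Each pocket's floor falls 10 degrees from lip to cross wall: balls stay in while level and roll out over their own end when it is tipped down 30 to 45 degrees. Axes as the shaker's
- tray: the growing tray: white plastic, 256 mm long (its y), 152 mm wide (x), 30 mm high, walls and floor 4 mm thick; a rib 21 mm high, 6 mm thick across its middle (along x) makes two equal bays, towards +y and -y. Fixed to the bench. Origin: centre of its underside, z up. The squarer white tray without a rib, farther off, is not it
- ball1_center (a point): a brown clay ball, 22 mm across, 12 g, at its centre; at the start in the shaker's +y pocket. The six are alike
- ball2_center (a point): a brown clay ball, 22 mm across, 12 g, at its centre; at the start in the shaker's +y pocket. The six are alike
- ball3_center (a point): a brown clay ball, 22 mm across, 12 g, at its centre; at the start in the shaker's +y pocket. The six are alike
- ball4_center (a point): a brown clay ball, 22 mm across, 12 g, at its centre; at the start in the shaker's -y pocket. The six are alike
- ball5_center (a point): a brown clay ball, 22 mm across, 12 g, at its centre; at the start in the shaker's -y pocket. The six are alike
- ball6_center (a point): a brown clay ball, 22 mm across, 12 g, at its centre; at the start in the shaker's -y pocket. The six are alike

How it is judged:
By the outcome, as a careful person would: the job done as asked, in the order asked, and still so for the second after the job is handed in, with the robot touching nothing.
It also fails if it takes over 51 s, if anything falls off the work surface, if the arm or the gripper's body presses on something with over 40 N, if the wrist force passes 120 N, or if a joint passes its speed limit or range.

## Working session

There is one attempt and no reset: what is moved stays moved. The work goes in short steps, Python scripts to look and compute and a tool call to move; the robot and the scene stay as the last step left them, time stands still between calls to the robot, and variables do not carry over. Pictures are saved under pics/ and viewed, about 8 in all and at most 12, crops included, and the job is handed in when it is done.

Besides the shell and the picture viewer there is one more tool, called after "Emit:" as name(argument=value, ...) on one line, values as JSON. arm_command: Moves the arm, as the interface text tells. Its arguments: {"type":"object","properties":{"commands":{"type":"array","items":{"type":"array"}},"newtons":{"type":"number"}},"required":["commands"]}

```bash
ls; mkdir -p pics
python3 - <<'E'
from station import env
import cv2, numpy as np
s=env.read_state(); print({k:np.round(v,3).tolist() for k,v in s.items()})
ims=[]
for n in("top","side"):
    p,d=env.camera(n); np.savez(f"pics/{n}0.npz",p=p,d=d); 
    c=env.camera_params(n); print(n,{k:np.round(v,3).tolist() for k,v in c.items()})
    cv2.imwrite(f"pics/{n}0.png",p[:,:,::-1])
E
```

```text
pics
{'t': 0.0, 'q': [1.202, 0.049, 0.098, 1.622, -0.0, 1.443], 'joint_velocities': [0.0, -0.001, 0.001, -0.001, 0.0, 0.0], 'effort': [-0.0, -33.878, 32.002, 0.02, -0.0, 0.0], 'tcp_pos': [124.991, 509.262, 230.11], 'tcp_rot': [0.12, 0.993, -0.001, -0.0], 'contact_force': [0.237, -0.658, -0.359], 'moment': [0.064, 0.04, 0.003], 'width': 0.997}
top {'intrinsics': [[480.718, 0.0, 276.599], [0.0, 480.718, 201.319], [0.0, 0.0, 1.0]], 'rvec': [2.163, -2.149, 0.146], 'tvec': [26.625, 522.997, 831.044]}
side {'intrinsics': [[425.354, 0.0, 280.024], [0.0, 425.354, 211.394], [0.0, 0.0, 1.0]], 'rvec': [2.177, -0.831, 0.373], 'tvec': [-365.937, 319.29, 459.288]}
```

View pics/top0.png

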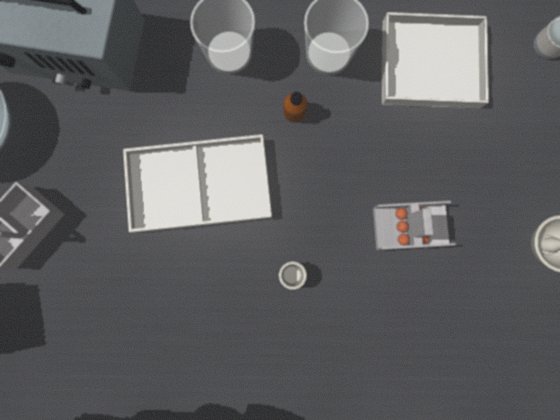

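View pics/side0.png

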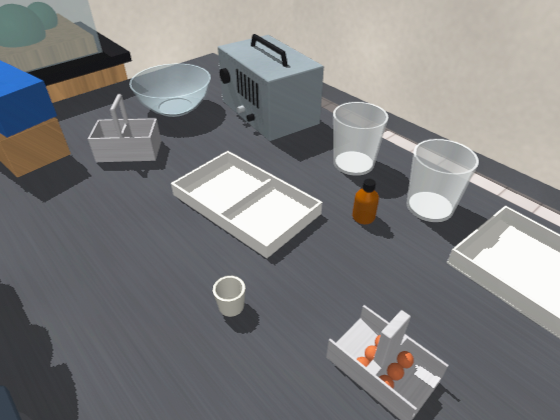

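The top view shows the ribbed tray (corners about (125,148), (263,137), (271,218), (130,230)) and the shaker with its balls at about x 375–455, y 202–250. The side view shows the same shaker at about (390,360) and the tray at (247,200). There is also an empty decoy caddy on the left.

```bash
cat > h.py <<'E'
import numpy as np, cv2
from station import env
def cam(n):
    c=env.camera_params(n); R=cv2.Rodrigues(np.array(c["rvec"],float))[0]; return np.array(c["intrinsics"]),R,np.array(c["tvec"],float).ravel()
def cloud(n,d):
    K,R,t=cam(n); v,u=np.indices(d.shape); z=d.astype(float)
    P=np.stack([(u-K[0,2])/K[0,0]*z,(v-K[1,2])/K[1,1]*z,z],-1)
    W=(P-t)@R; W[d<=0]=np.nan; return W
def onplane(n,uv,z):
    K,R,t=cam(n); uv=np.atleast_2d(uv).astype(float)
    r=np.c_[uv,np.ones(len(uv))]@np.linalg.inv(K).T@R; C=-R.T@t
    return C+r*((z-C[2])/r[:,2])[:,None]
def proj(n,X):
    K,R,t=cam(n); p=(np.atleast_2d(X)@R.T+t)@K.T; return p[:,:2]/p[:,2:]
E
python3 - <<'E'
from h import *
np.set_printoptions(precision=1,suppress=True)
for n in("top","side"):
    f=np.load(f"pics/{n}0.npz"); W=cloud(n,f["d"]); p=f["p"]
    print(n,"corners",onplane(n,[[0,0],[559,0],[0,419],[559,419]],0)[:,:2].tolist())
    if n=="top":
        print("tray rim",onplane(n,[[125,149],[263,137],[271,218],[130,230]],30))
    hsv=cv2.cvtColor(p,cv2.COLOR_RGB2HSV)
    z=W[...,2]
    # shaker region
    box=np.zeros(z.shape,bool)
    if n=="top": box[190:265,360:470]=1
    else: box[295:419,320:450]=1
    m=box&(z>8)&(z<130); Q=W[m]; print("shaker n",len(Q),np.nanmin(Q,0),np.nanmax(Q,0))
    m=box&(z>75)&(z<125); Q=W[m]; print(" tab n",len(Q))
    if len(Q)>5:
        print(np.median(Q,0),Q.min(0),Q.max(0)); top=Q[Q[:,2]>104]
        if len(top)>5:print(" top",len(top),cv2.minAreaRect(top[:,:2].astype(np.float32)),np.median(top[:,2]))
    m=box&(z>12)&(z<52)&(hsv[...,1]<60); 
    Q=W[box&(z>38)&(z<50)]
    if len(Q)>5: print(" rim",cv2.minAreaRect(Q[:,:2].astype(np.float32)))
    Q=W[m]; print(" body",cv2.minAreaRect(Q[:,:2].astype(np.float32)))
    tb=np.zeros(z.shape,bool)
    if n=="top": tb[125:245,110:285]=1
    else: tb[145:255,165:325]=1
    Q=W[tb&(z>24)&(z<36)]; print(" tray",len(Q),cv2.minAreaRect(Q[:,:2].astype(np.float32)),np.median(Q[:,2]))
E
```

```text
top corners [[924.1418918783338, 578.7843155710686], [934.7274331457747, -528.2369661487398], [137.03059290827366, 514.7516266130743], [142.03014377685395, -472.68337741149475]]
tray rim [[618.  308.5  30. ]
 [642.6  56.1  30. ]
 [493.   40.1  30. ]
 [469.6 292.5  30. ]]
shaker n 3166 [ 438.8 -283.1    8. ] [ 524.2 -148.5  113.7]
 tab n 394
[ 481.5 -211.4  108.9] [ 459.5 -223.5   75. ] [ 503.8 -207.4  113.7]
 top 249 ((481.77581787109375, -215.91458129882812), (44.09844970703125, 14.381278038024902), 3.2952311038970947) 110.1620318749833
 rim ((481.69842529296875, -215.9258270263672), (78.0223388671875, 128.95712280273438), 3.5918781757354736)
 body ((481.6518859863281, -215.96881103515625), (78.12059783935547, 131.1197509765625), 3.591878652572632)
 tray 1225 ((557.3582153320312, 176.93765258789062), (153.23426818847656, 256.70257568359375), 6.611468315124512) 30.048224739618107
side corners [[601.48252670325, 1930.5561650584266], [2405.9799791942796, 331.90966819418617], [75.15938378798698, 56.60543848864563], [593.1540591680672, -406.0445901515417]]
shaker n 7159 [ 436.9 -285.4    8.1] [ 524.3 -150.7  112.2]
 tab n 715
[ 473.3 -221.2  108.1] [ 457.9 -226.5   75. ] [ 503.2 -209.6  112.2]
 top 416 ((480.7427062988281, -218.14820861816406), (45.297752380371094, 14.662565231323242), 3.852238416671753) 109.47678081034837
 rim ((481.1921691894531, -218.01425170898438), (80.83589935302734, 129.95330810546875), 3.672445774078369)
 body ((481.0556945800781, -218.13748168945312), (80.97034454345703, 130.34683227539062), 3.5426340103149414)
 tray 1271 ((556.17724609375, 174.50106811523438), (154.9556884765625, 258.15655517578125), 6.699095726013184) 28.997127387181408
```

```bash
cat >> h.py <<'E'
from scipy.spatial.transform import Rotation as Ro
def go(pos,yaw,tilt=0):
    """shift (mm) and turn (deg) in the tool frame; yaw = heading of tool y minus 90 deg; tool down"""
    s=env.read_state(); R=Ro.from_quat(s["tcp_rot"])
    T=Ro.from_euler("z",yaw,degrees=True)*Ro.from_quat([0,1,0,0])*Ro.from_euler("x",tilt,degrees=True)
    print("t",round(s["t"],2),"tcp",np.round(s["tcp_pos"],1),"q",np.round(s["q"],2),"F",np.round(s["contact_force"],1),"w",round(s["width"],3))
    print("shift mm",np.round(R.inv().apply(np.array(pos)-s["tcp_pos"]),1),"turn",np.round((R.inv()*T).as_rotvec(degrees=True),2))
E
python3 - <<'E'
from h import *
np.set_printoptions(precision=0,suppress=True)
f=np.load("pics/top0.npz"); W=cloud("top",f["d"]); z=W[...,2]
n,l,st,_=cv2.connectedComponentsWithStats((z>15).astype(np.uint8))
for i in range(1,n):
    if st[i,4]>60:
        Q=W[l==i]; print(Q.min(0),Q.max(0))
go([481,-217,230],3.6)
E
```

```text
[732. 291.  15.] [885. 549. 183.]
[765.  71.  15.] [870. 181. 123.]
[ 764. -123.   15.] [870. -14. 124.]
[ 710. -366.   15.] [ 886. -169.   40.]
[ 808. -511.   15.] [ 864. -466.   80.]
[613. 502.  15.] [713. 551.  84.]
[677. -24.  15.] [717.  20.  90.]
[467.  42.  15.] [647. 312.  36.]
[401. 425.  15.] [550. 527. 126.]
[ 439. -283.   15.] [ 524. -149.  114.]
[ 402. -486.   15.] [ 498. -418.   62.]
[ 437. -486.   16.] [ 463. -448.   45.]
[370. -20.  15.] [415.  25.  50.]
t 0.1 tcp [125. 509. 230.] q [ 1.  0.  0.  2. -0.  1.] F [ 0. -0.  0.] w 0.998
shift mm [-519. -620.    1.] turn [ -0.  -0. -17.]
```

Emit:
arm_command(commands=[[[-0.026, -0.031, 0], [0, 0, -1], 0.0854], [[-0.052, -0.062, 0], [0, 0, -2], 0.0854], [[-0.078, -0.093, 0], [0, 0, -4], 0.0854], [[-0.104, -0.124, 0], [0, 0, -6], 0.0854], [[-0.13, -0.155, 0], [0, 0, -8], 0.0854], [[-0.156, -0.186, 0], [0, 0, -10], 0.0854], [[-0.182, -0.217, 0], [0, 0, -12], 0.0854], [[-0.208, -0.248, 0], [0, 0, -14], 0.0854]])

```text
t: 0.77
tcp_pos: [267.9, 217.1, 230.3]
tcp_rot: [-0.003, 1.0, -0.001, -0.0]
contact_force: [2.4, 0.2, -0.4]
width: 0.998
```

```bash
python3 -c "
from h import *
go([481,-217,200],3.6)"
```

```text
t 0.77 tcp [267.9 217.1 230.3] q [ 0.49 -0.42 -0.31  1.69 -0.    0.48] F [ 2.4  0.2 -0.4] w 0.998
shift mm [-210.4 -435.4   31. ] turn [-0.12 -0.04 -3.24]
```

Emit:
arm_command(commands=[[[-0.018, -0.036, 0.002], [0, 0, -1], 0.0854], [[-0.036, -0.073, 0.005], [0, 0, -2], 0.0854], [[-0.054, -0.109, 0.008], [0, 0, -3.2], 0.0854], [[-0.072, -0.146, 0.01], [0, 0, -3.2], 0.0854], [[-0.09, -0.182, 0.014], [0, 0, -3.2], 0.0854], [[-0.108, -0.219, 0.018], [0, 0, -3.2], 0.0854], [[-0.124, -0.255, 0.02], [0, 0, -3.2], 0.0854], [[-0.14, -0.292, 0.022], [0, 0, -3.2], 0.0854]])

```text
t: 1.43
tcp_pos: [409.7, -76.0, 208.1]
tcp_rot: [-0.031, 1.0, -0.001, -0.001]
contact_force: [0.7, 1.3, 1.0]
width: 1.002
```

Emit:
arm_command(commands=[[[-0.017, -0.035, 0.002], [0, 0, 0], 0.0854], [[-0.034, -0.07, 0.005], [0, 0, 0], 0.0854], [[-0.05, -0.105, 0.006], [0, 0, 0], 0.0854], [[-0.066, -0.135, 0.008], [0, 0, 0], 0.0854], [[-0.07, -0.143, 0.009], [0, 0, 0], 0.0854], [[-0.07, -0.143, 0.009], [0, 0, 0], 0.0854]])

```text
t: 1.93
tcp_pos: [488.4, -216.3, 197.2]
tcp_rot: [-0.029, 1.0, -0.0, -0.002]
contact_force: [-1.2, 0.4, -0.1]
width: 1.002
```

Run:
```python
from h import *
go([481,-217,66],3.6)
p,d=env.camera("side"); cv2.imwrite("pics/side1.png",p[:,:,::-1])
p,d=env.camera("top"); cv2.imwrite("pics/top1.png",p[:,:,::-1])
```

```text
t 1.93 tcp [ 488.4 -216.3  197.2] q [-0.54  0.07  0.05  1.56 -0.   -0.6 ] F [-1.2  0.4 -0.1] w 1.002
shift mm [  6.9  -0.3 131.2] turn [ 0.   -0.22 -0.25]
```

View pics/side1.png

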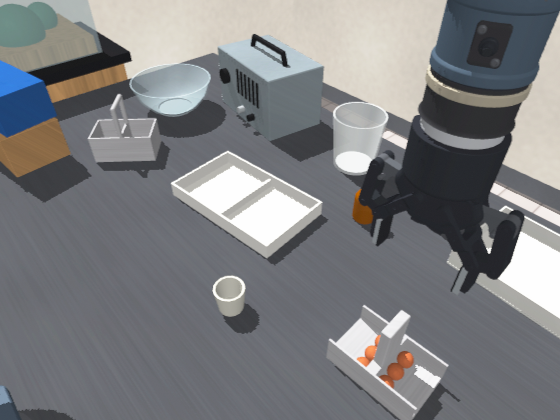

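The gripper hangs above the shaker, with fingertips at about (380,240) and (462,285) straddling the tab at (395,335). It is aligned, so I descend.

Emit:
arm_command(commands=[[[0.003, 0, 0.018], [0, 0, 0], 0.0854], [[0.006, 0, 0.036], [0, -0.2, -0.2], 0.0854], [[0.007, 0, 0.054], [0, -0.2, -0.2], 0.0854], [[0.007, 0, 0.072], [0, -0.2, -0.2], 0.0854], [[0.007, 0, 0.09], [0, -0.2, -0.2], 0.0854], [[0.007, 0, 0.108], [0, -0.2, -0.2], 0.0854], [[0.007, 0, 0.124], [0, -0.2, -0.2], 0.0854], [[0.007, 0, 0.131], [0, -0.2, -0.2], 0.0854]])

```text
t: 2.7
tcp_pos: [478.2, -211.4, 65.5]
tcp_rot: [-0.033, 0.999, 0.001, -0.002]
contact_force: [-0.6, 0.3, -0.4]
width: 1.001
```

Run:
```python
from h import *
go([481,-217,66],3.6)
p,d=env.camera("side"); cv2.imwrite("pics/side2.png",cv2.resize(p[200:419,270:530,::-1],None,fx=2.5,fy=2.5))
```

```text
t 2.7 tcp [ 478.2 -211.4   65.5] q [-0.55  0.08 -0.2   1.3   0.   -0.61] F [-0.6  0.3 -0.4] w 1.001
shift mm [-2.4 -5.8 -0.5] turn [ 0.18 -0.17  0.22]
```

View pics/side2.png

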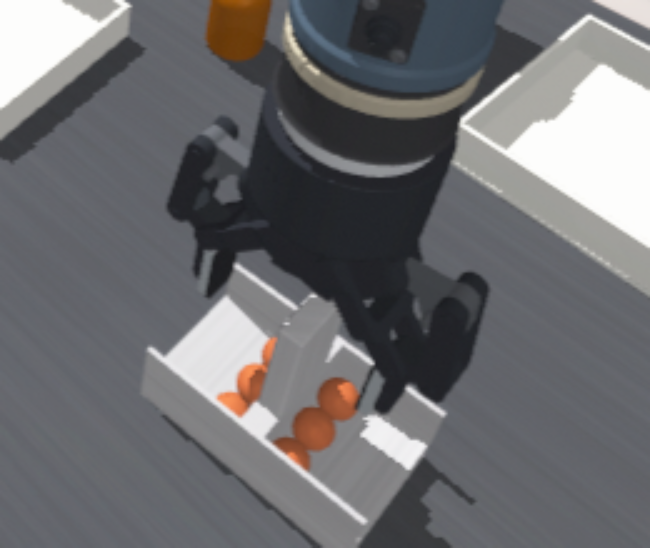

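The crop shows the fingers on either side of the tab, with tips at about (210,280) and (385,400) and the balls untouched. The reading says about 6 mm off-centre along y, so I correct that and re-read.

Emit:
arm_command(commands=[[[-0.002, -0.005, -0.0005], [0, 0, 0.2], 0.0854], [[-0.002, -0.005, -0.0005], [0, 0, 0.2], 0.0854], [[-0.002, -0.005, -0.0005], [0, 0, 0.2], 0.0854]])

```text
t: 3.0
tcp_pos: [481.1, -216.6, 66.9]
tcp_rot: [-0.032, 0.999, 0.001, -0.001]
contact_force: [0.2, 0.3, -0.1]
width: 1.0
```

Run:
```python
from h import *
go([481,-217,66],3.6)
p,d=env.camera("top"); go([481,-217,66],3.6)
p,d=env.camera("side"); go([481,-217,66],3.6)
W=cloud("side",d); K=p.max(-1)<75; z=W[...,2]
m=K&(z>60)&(z<100)&(abs(W[...,0]-481)<60)&(abs(W[...,1]+217)<90)
for s in(0,1):
    Q=W[m&((W[...,1]>-217)==s)]; print(len(Q),np.round(Q.min(0)),np.round(Q.max(0)),np.round(np.median(Q,0)))
```

```text
t 3.0 tcp [ 481.1 -216.6   66.9] q [-0.55  0.09 -0.19  1.3   0.   -0.61] F [ 0.2  0.3 -0.1] w 1.0
shift mm [ 0.1 -0.4  0.9] turn [ 0.13 -0.11  0.03]
t 3.05 tcp [ 481.2 -216.7   66.9] q [-0.55  0.09 -0.19  1.3   0.   -0.61] F [-0.2 -0.1  0.7] w 1.001
shift mm [ 0.2 -0.3  0.9] turn [ 0.13 -0.1   0.02]
t 3.1 tcp [ 481.1 -216.7   66.8] q [-0.55  0.09 -0.19  1.3   0.   -0.61] F [1.  0.4 0.4] w 1.002
shift mm [ 0.1 -0.3  0.8] turn [ 0.13 -0.11  0.01]
46 [ 471. -273.   86.] [ 502. -223.   99.] [ 476. -269.   93.]
73 [ 466. -175.   83.] [ 487. -161.  100.] [ 473. -174.   92.]
```

Centred. Closing with 60 N.

Emit:
arm_command(commands=[[[0, 0, 0.0008], [0, 0, 0], 0.06], [[0, 0, 0.0008], [0, 0, 0], 0.045], [[0, 0, 0.0008], [0, 0, 0], 0.03], [[0, 0, 0.0008], [0, 0, 0], 0.02], [[0, 0, 0.0008], [0, 0, 0], 0.005], [[0, 0, 0.0008], [0, 0, 0], 0.005], [[0, 0, 0.0008], [0, 0, 0], 0.005], [[0, 0, 0.0008], [0, 0, 0], 0.005]], newtons=60)

```text
t: 3.77
tcp_pos: [481.2, -216.9, 66.1]
tcp_rot: [-0.032, 1.0, 0.001, -0.001]
contact_force: [0.1, -0.0, 0.3]
width: 0.154
```

Emit:
arm_command(commands=[[[0, 0, 0], [0, 0, 0], 0.005], [[0, 0, 0], [0, 0, 0], 0.005], [[0, 0, -0.002], [0, 0, 0], 0.005], [[0, 0, -0.006], [0, 0, 0], 0.005], [[0, 0, -0.012], [0, 0, 0], 0.005], [[0, 0, -0.018], [0, 0, 0], 0.005], [[0, 0, -0.022], [0, 0, 0], 0.005], [[0, 0, -0.024], [0, 0, 0], 0.005]])

```text
t: 4.43
tcp_pos: [481.9, -217.3, 91.4]
tcp_rot: [-0.031, 1.0, 0.0, -0.0]
contact_force: [0.1, -0.2, -2.5]
width: 0.156
```

Run:
```python
from h import *
p,d=env.camera("side"); W=cloud("side",d); cv2.imwrite("pics/side3.png",cv2.resize(p[180:400,270:530,::-1],None,fx=2.5,fy=2.5))
go([481,-217,160],3.6)
```

```text
t 4.48 tcp [ 482.  -217.4   91.5] q [-0.55  0.07 -0.15  1.35  0.   -0.61] F [ 0.2  0.4 -2.9] w 0.16
shift mm [  0.9   0.5 -68.5] turn [0.03 0.   0.01]
```

View pics/side3.png

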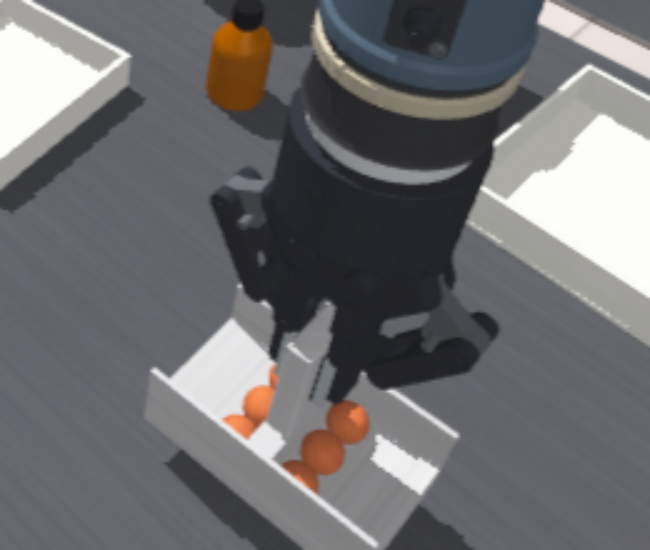

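The shaker is off the bench and level: its rim runs from about (155,375) to (455,435), and all six balls are in their pockets. I lift a little more, then carry it.

Emit:
arm_command(commands=[[[0, 0, -0.006], [0, 0, 0], 0.005], [[0, 0, -0.016], [0, 0, 0], 0.005], [[0, 0, -0.028], [0, 0, 0], 0.005], [[0, 0, -0.04], [0, 0, 0], 0.005], [[0, 0, -0.05], [0, 0, 0], 0.005], [[0, 0, -0.057], [0, 0, 0], 0.005], [[0, 0, -0.06], [0, 0, 0], 0.005], [[0, 0, -0.06], [0, 0, 0], 0.005]])

```text
t: 5.15
tcp_pos: [482.7, -217.9, 153.0]
tcp_rot: [-0.031, 1.0, -0.0, 0.001]
contact_force: [-0.3, -1.2, -3.3]
width: 0.156
```

```bash
python3 -c "
from h import *
go([555.9,183.6,150],6.6)"
```

```text
t 5.15 tcp [ 482.7 -217.9  153. ] q [-0.55  0.05 -0.05  1.46  0.   -0.61] F [-0.3 -1.2 -3.3] w 0.156
shift mm [-98.3 396.1   2.9] turn [-0.05  0.12 -2.99]
```

Emit:
arm_command(commands=[[[-0.001, 0.005, 0], [0, 0, -0.1], 0.005], [[-0.004, 0.014, 0], [0, 0, -0.2], 0.005], [[-0.007, 0.028, 0], [0, 0, -0.4], 0.005], [[-0.011, 0.045, 0], [0, 0, -0.6], 0.005], [[-0.015, 0.062, 0], [0, 0, -0.8], 0.005], [[-0.019, 0.079, 0], [0, 0, -1], 0.005], [[-0.024, 0.097, 0], [0, 0, -1.1], 0.005], [[-0.028, 0.114, 0], [0, 0, -1.2], 0.005]])

```text
t: 5.82
tcp_pos: [503.1, -100.2, 152.0]
tcp_rot: [-0.042, 0.999, 0.0, 0.0]
contact_force: [0.3, -0.7, -3.7]
width: 0.158
```

Emit:
arm_command(commands=[[[-0.005, 0.019, 0], [0, 0, -0.1], 0.005], [[-0.009, 0.037, 0], [0, 0, -0.2], 0.005], [[-0.014, 0.055, 0], [0, 0, -0.4], 0.005], [[-0.018, 0.073, 0], [0, 0, -0.6], 0.005], [[-0.022, 0.09, 0], [0, 0, -0.8], 0.005], [[-0.027, 0.108, 0], [0, 0, -1], 0.005], [[-0.031, 0.126, 0], [0, 0, -1.1], 0.005], [[-0.036, 0.144, 0], [0, 0, -1.2], 0.005]])

```text
t: 6.48
tcp_pos: [525.8, 48.2, 151.2]
tcp_rot: [-0.053, 0.999, 0.001, -0.001]
contact_force: [0.1, 0.9, -3.8]
width: 0.156
```

```bash
python3 -c "
from h import *
go([555.9,183.6,150],6.6)"
```

```text
t 6.48 tcp [525.8  48.2 151.2] q [-0.04  0.05 -0.05  1.46  0.   -0.14] F [ 0.1  0.9 -3.8] w 0.156
shift mm [-44.4 131.4   1.3] turn [ 0.08 -0.07 -0.5 ]
```

Emit:
arm_command(commands=[[[-0.007, 0.021, 0], [0, 0, -0.2], 0.005], [[-0.014, 0.042, 0], [0, 0, -0.4], 0.005], [[-0.021, 0.063, 0], [0, 0, -0.5], 0.005], [[-0.028, 0.083, 0], [0, 0, -0.5], 0.005], [[-0.035, 0.102, 0], [0, 0, -0.5], 0.005], [[-0.04, 0.117, 0.001], [0, 0, -0.5], 0.005], [[-0.043, 0.127, 0.001], [0, 0, -0.5], 0.005], [[-0.044, 0.131, 0.001], [0, 0, -0.5], 0.005]])

```text
t: 7.15
tcp_pos: [554.8, 185.3, 149.3]
tcp_rot: [-0.059, 0.998, 0.001, -0.002]
contact_force: [-0.3, -1.1, -4.2]
width: 0.156
```

Emit:
arm_command(commands=[[[0, 0, 0.003], [0, 0, 0], 0.005], [[0, 0, 0.008], [0, 0, 0], 0.005], [[0, 0, 0.014], [0, 0, 0], 0.005], [[0, 0, 0.02], [0, 0, 0], 0.005], [[0, 0, 0.024], [0, 0, 0], 0.005], [[0, 0, 0.026], [0, 0, 0], 0.005], [[0, 0, 0.026], [0, 0, 0], 0.005]])

```text
t: 7.73
tcp_pos: [554.0, 184.7, 122.2]
tcp_rot: [-0.058, 0.998, 0.001, -0.003]
contact_force: [-0.1, -0.3, -4.0]
width: 0.151
```

Run:
```python
from h import *
p,d=env.camera("side");cv2.imwrite("pics/side4.png",cv2.resize(p[20:320,120:420,::-1],None,fx=2,fy=2))
go([555.9,183.6,125],6.6); go([555.9,183.6,125],6.6,-40)
```

```text
t 7.78 tcp [554.4 184.9 122.8] q [0.21 0.21 0.06 1.43 0.   0.09] F [-0.7 -0.2 -3.4] w 0.157
shift mm [-1.4 -1.4 -2.2] turn [ 0.11 -0.23  0.11]
t 7.78 tcp [554.4 184.9 122.8] q [0.21 0.21 0.06 1.43 0.   0.09] F [-0.7 -0.2 -3.4] w 0.157
shift mm [-1.4 -1.4 -2.2] turn [-3.989e+01 -2.600e-01  2.000e-02]
```

View pics/side4.png

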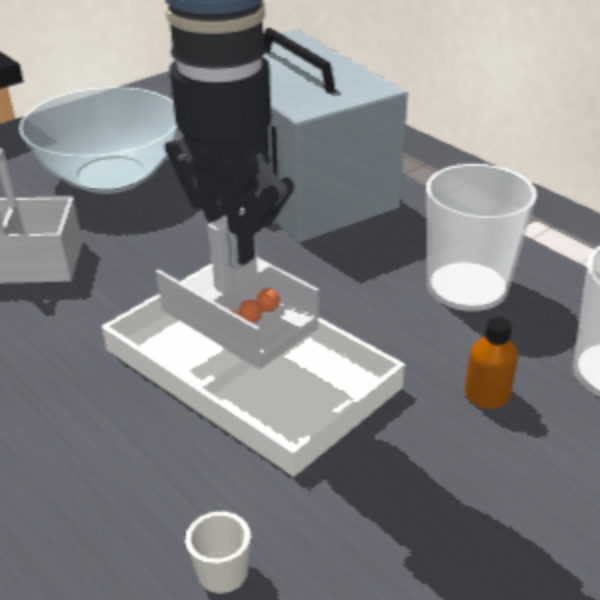

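The shaker is level over the tray, spanning the rib (body from (160,275) to (318,330)), with balls visible at (250,312) and (268,300). Now I tip the +y end down slowly.

Emit:
arm_command(commands=[[[-0.001, -0.001, -0.001], [2, 0, 0], 0.005], [[-0.001, -0.001, -0.002], [5, 0, 0], 0.005], [[-0.001, -0.001, -0.002], [8, 0, 0], 0.005], [[-0.001, -0.001, -0.002], [11, 0, 0], 0.005], [[-0.001, -0.001, -0.002], [14, 0, 0], 0.005], [[-0.001, -0.001, -0.002], [17, 0, 0], 0.005], [[-0.001, -0.001, -0.002], [20, 0, 0], 0.005], [[-0.001, -0.001, -0.002], [23, 0, 0], 0.005]])

```text
t: 8.45
tcp_pos: [556.1, 184.6, 125.6]
tcp_rot: [-0.057, 0.978, -0.198, 0.011]
contact_force: [-0.1, 0.4, -3.7]
width: 0.153
```

Run:
```python
from h import *
go([555.9,183.6,125],6.6,40)
```

```text
t 8.45 tcp [556.1 184.6 125.6] q [ 0.41  0.35  0.18  1.53 -0.38  0.31] F [-0.1  0.4 -3.7] w 0.153
shift mm [ 0.3 -0.7  1. ] turn [17.08 -0.05  0.14]
```

Emit:
arm_command(commands=[[[0, 0, 0], [3, 0, 0], 0.005], [[0, 0, 0], [6, 0, 0], 0.005], [[0, 0, 0], [9, 0, 0], 0.005], [[0, 0, 0], [12, 0, 0], 0.005], [[0, 0, 0], [15, 0, 0], 0.005], [[0, 0, 0], [17, 0, 0], 0.005], [[0, 0, 0], [17, 0, 0], 0.005], [[0, 0, 0], [17, 0, 0], 0.005]])

```text
t: 9.12
tcp_pos: [556.2, 185.5, 125.2]
tcp_rot: [-0.055, 0.939, -0.34, 0.019]
contact_force: [0.4, -0.8, -3.2]
width: 0.155
```

Emit:
arm_command(commands=[[[0, 0, 0], [0, 0, 0], 0.005], [[0, 0, 0], [0, 0, 0], 0.005], [[0, 0, 0], [0, 0, 0], 0.005], [[0, 0, 0], [0, 0, 0], 0.005], [[0, 0, 0], [0, 0, 0], 0.005], [[0, 0, 0], [0, 0, 0], 0.005], [[0, 0, 0], [0, 0, 0], 0.005], [[0, 0, 0], [0, 0, 0], 0.005]])

```text
t: 9.78
tcp_pos: [556.2, 185.5, 125.1]
tcp_rot: [-0.055, 0.939, -0.34, 0.019]
contact_force: [0.2, 0.3, -2.7]
width: 0.158
```

Run:
```python
from h import *
p,d=env.camera("side");q,_=env.camera("top")
cv2.imwrite("pics/both5.png",np.hstack([cv2.resize(p[60:280,130:350,::-1],(400,400)),cv2.resize(q[90:260,110:280,::-1],(400,400))]))
go([555.9,183.6,125],6.6,40);go([555.9,183.6,125],6.6,0)
```

```text
t 9.88 tcp [556.2 185.5 125.1] q [ 0.52  0.52  0.31  1.68 -0.63  0.51] F [-0.4  0.5 -3.3] w 0.156
shift mm [ 0.5 -1.4  1.2] turn [ 0.2  -0.03  0.17]
t 9.88 tcp [556.2 185.5 125.1] q [ 0.52  0.52  0.31  1.68 -0.63  0.51] F [-0.4  0.5 -3.3] w 0.156
shift mm [ 0.5 -1.4  1.2] turn [-39.8   -0.08   0.15]
```

View pics/both5.png

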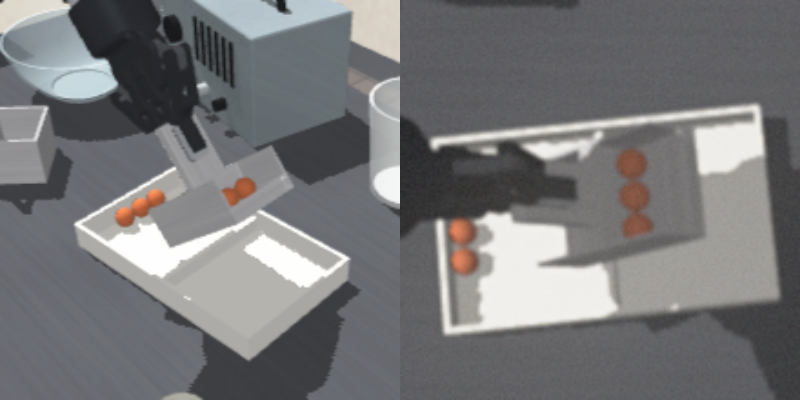

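Three balls lie in the +y bay along its end wall (side view (125,216), (140,206), (155,198)), and three are still in the upper pocket. Now I level the shaker and tip it the other way.

Emit:
arm_command(commands=[[[0, 0, 0], [-3, 0, 0], 0.005], [[0, 0, 0], [-8, 0, 0], 0.005], [[0, 0, 0], [-13, 0, 0], 0.005], [[0, 0, 0], [-18, 0, 0], 0.005], [[0, 0, 0], [-23, 0, 0], 0.005], [[0, 0, 0], [-28, 0, 0], 0.005], [[0, 0, 0], [-34, 0, 0], 0.005], [[0, 0, 0], [-38, 0, 0], 0.005]])

```text
t: 10.55
tcp_pos: [556.4, 184.3, 126.3]
tcp_rot: [-0.058, 0.998, -0.015, 0.001]
contact_force: [0.5, -0.7, -2.4]
width: 0.157
```

Run:
```python
from h import *
go([557.7,167.8,125],6.6)
```

```text
t 10.55 tcp [556.4 184.3 126.3] q [ 0.22  0.21  0.07  1.43 -0.03  0.1 ] F [ 0.5 -0.7 -2.4] w 0.157
shift mm [  0.6 -16.5   1.8] turn [-1.68 -0.03  0.08]
```

Emit:
arm_command(commands=[[[0, -0.004, 0.001], [-1, 0, 0], 0.005], [[0, -0.01, 0.001], [-1.7, 0, 0], 0.005], [[0, -0.015, 0.001], [-1.7, 0, 0], 0.005], [[0, -0.0165, 0.001], [-1.7, 0, 0], 0.005], [[0, -0.0165, 0.001], [-4, 0, 0], 0.005], [[0, -0.0165, 0.001], [-7, 0, 0], 0.005], [[0, -0.0165, 0.001], [-10, 0, 0], 0.005], [[0, -0.0165, 0.001], [-13, 0, 0], 0.005]])

```text
t: 11.22
tcp_pos: [558.1, 168.7, 125.6]
tcp_rot: [-0.059, 0.993, 0.099, -0.006]
contact_force: [0.4, -0.6, -2.7]
width: 0.16
```

Run:
```python
from h import *
go([557.7,167.8,125],6.6,-40)
```

```text
t 11.22 tcp [558.1 168.7 125.6] q [ 0.07  0.19  0.03  1.42  0.2  -0.05] F [ 0.4 -0.6 -2.7] w 0.16
shift mm [ 0.5 -1.   0.4] turn [-28.62  -0.14   0.16]
```

Emit:
arm_command(commands=[[[0, -0.001, 0], [-3, 0, 0], 0.005], [[0, -0.001, 0], [-6, 0, 0], 0.005], [[0, -0.001, 0], [-9, 0, 0], 0.005], [[0, -0.001, 0], [-12, 0, 0], 0.005], [[0, -0.001, 0], [-15, 0, 0], 0.005], [[0, -0.001, 0], [-18, 0, 0], 0.005], [[0, -0.001, 0], [-21, 0, 0], 0.005], [[0, -0.001, 0], [-24, 0, 0], 0.005]])

```text
t: 11.88
tcp_pos: [558.2, 168.1, 125.0]
tcp_rot: [-0.057, 0.951, 0.303, -0.019]
contact_force: [0.1, -0.9, -2.7]
width: 0.151
```

Emit:
arm_command(commands=[[[0, 0, 0], [-3, 0, 0], 0.005], [[0, 0, 0], [-5, 0, 0], 0.005], [[0, 0, 0], [-5, 0, 0], 0.005], [[0, 0, 0], [-5, 0, 0], 0.005], [[0, 0, 0], [-5, 0, 0], 0.005], [[0, 0, 0], [-5, 0, 0], 0.005], [[0, 0, 0], [-5, 0, 0], 0.005], [[0, 0, 0], [-5, 0, 0], 0.005]])

```text
t: 12.55
tcp_pos: [558.3, 168.4, 125.5]
tcp_rot: [-0.057, 0.937, 0.344, -0.021]
contact_force: [0.1, 0.4, -3.0]
width: 0.156
```

Run:
```python
from h import *
p,d=env.camera("side");q,_=env.camera("top")
cv2.imwrite("pics/both6.png",np.hstack([cv2.resize(p[60:280,130:350,::-1],(400,400)),cv2.resize(q[90:260,110:280,::-1],(400,400))]))
go([557.7,167.8,125],6.6,-40);go([557.7,167.8,140],6.6,0)
```

```text
t 12.65 tcp [558.2 168.3 125.3] q [-0.17  0.31  0.03  1.53  0.67 -0.38] F [-0.7  0.6 -2.5] w 0.154
shift mm [ 0.6 -0.5 -0. ] turn [ 0.33 -0.25  0.26]
t 12.65 tcp [558.2 168.3 125.3] q [-0.17  0.31  0.03  1.53  0.67 -0.38] F [-0.7  0.6 -2.5] w 0.154
shift mm [  0.6   9.2 -11.5] turn [40.33 -0.15  0.33]
```

View pics/both6.png

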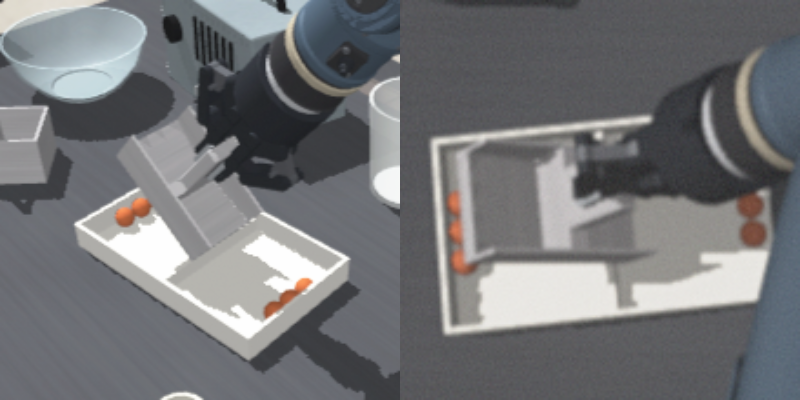

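Both pockets are empty: three balls lie at each end of the tray (side view (275,308)–(303,285) and (125,216)–(142,206)). I level the shaker, raise it, and carry it to the near side of the tray.

Emit:
arm_command(commands=[[[0, 0.001, -0.001], [4, 0, 0], 0.005], [[0, 0.002, -0.003], [9, 0, 0], 0.005], [[0, 0.003, -0.005], [15, 0, 0], 0.005], [[0, 0.004, -0.007], [21, 0, 0], 0.005], [[0, 0.006, -0.009], [27, 0, 0], 0.005], [[0, 0.007, -0.01], [33, 0, 0], 0.005], [[0, 0.009, -0.0115], [38, 0, 0], 0.005], [[0, 0.009, -0.0115], [40.3, 0, 0.3], 0.005]])

```text
t: 13.32
tcp_pos: [558.1, 170.3, 141.8]
tcp_rot: [-0.06, 0.998, -0.0, 0.0]
contact_force: [0.0, 0.1, -2.3]
width: 0.153
```

Run:
```python
from h import *
go([413,159,160],6.6)
```

```text
t 13.32 tcp [558.1 170.3 141.8] q [ 0.18  0.2   0.09  1.46 -0.    0.06] F [ 0.   0.1 -2.3] w 0.153
shift mm [145.4   6.  -18.2] turn [-0.01  0.03  0.24]
```

Emit:
arm_command(commands=[[[0.006, 0, -0.006], [0, 0, 0], 0.005], [[0.022, 0, -0.014], [0, 0, 0], 0.005], [[0.044, 0.002, -0.018], [0, 0, 0], 0.005], [[0.068, 0.003, -0.018], [0, 0, 0], 0.005], [[0.092, 0.004, -0.018], [0, 0, 0], 0.005], [[0.116, 0.006, -0.018], [0, 0, 0], 0.005], [[0.136, 0.006, -0.018], [0, 0, 0], 0.005], [[0.145, 0.006, -0.018], [0, 0, 0.2], 0.005]])

```text
t: 13.98
tcp_pos: [410.3, 158.8, 159.9]
tcp_rot: [-0.058, 0.998, 0.001, -0.001]
contact_force: [-0.2, 0.4, -2.1]
width: 0.155
```

Run:
```python
from h import *
p,d=env.camera("side"); go([413,159,68],6.6)
W=cloud("side",d); z=W[...,2]
m=(abs(W[...,0]-413)<65)&(abs(W[...,1]-159)<90)&(z>55)&(p.min(-1)>85)&(z<160)
Q=W[m]; print("body n",len(Q),Q.min(0),Q.max(0),cv2.minAreaRect(Q[:,:2].astype(np.float32)))
```

```text
t 14.03 tcp [410.  158.7 160.1] q [ 0.22 -0.18 -0.26  1.49  0.    0.1 ] F [-3.   0.3 -1.7] w 0.157
shift mm [-3.1 -0.2 92.1] turn [ 0.08 -0.11  0.02]
body n 3739 [363.26882608  88.47680812  92.38125821] [456.98592951 224.90797858 159.98342556] ((409.9705505371094, 158.08291625976562), (80.05744171142578, 133.619873046875), 6.7155914306640625)
```

Emit:
arm_command(commands=[[[0, 0, 0.006], [0, 0, 0], 0.005], [[-0.002, 0, 0.018], [0, 0, 0], 0.005], [[-0.003, 0, 0.034], [0, 0, 0], 0.005], [[-0.003, 0, 0.05], [0, 0, 0], 0.005], [[-0.003, 0, 0.066], [0, 0, 0], 0.005], [[-0.003, 0, 0.078], [0, 0, 0], 0.005], [[-0.003, 0, 0.086], [0, 0, 0], 0.005], [[-0.003, 0, 0.09], [0, 0, 0], 0.005]])

```text
t: 14.7
tcp_pos: [412.1, 158.9, 67.9]
tcp_rot: [-0.058, 0.998, 0.0, -0.003]
contact_force: [-0.4, -1.0, -3.2]
width: 0.156
```

Emit:
arm_command(commands=[[[0, 0, 0], [0, 0, 0], 0.005], [[0, 0, 0.001], [0, 0, 0], 0.005], [[0, 0, 0.001], [0, 0, 0], 0.005]])

```text
t: 14.95
tcp_pos: [412.7, 159.0, 67.4]
tcp_rot: [-0.058, 0.998, 0.001, -0.002]
contact_force: [0.5, 0.3, -2.3]
width: 0.157
```

Run:
```python
from h import *
go([413,159,66],6.6)
```

```text
t 14.95 tcp [412.7 159.   67.4] q [ 0.21 -0.14 -0.41  1.31  0.    0.1 ] F [ 0.5  0.3 -2.3] w 0.157
shift mm [-0.3 -0.1  1.4] turn [ 0.08 -0.23 -0.  ]
```

Emit:
arm_command(commands=[[[0, 0, 0.0005], [0, 0, 0], 0.005], [[0, 0, 0.001], [0, 0, 0], 0.005], [[0, 0, 0.0015], [0, 0, 0], 0.005], [[0, 0, 0.0015], [0, 0, 0], 0.005]])

```text
t: 15.28
tcp_pos: [412.9, 159.1, 66.2]
tcp_rot: [-0.058, 0.998, 0.001, -0.002]
contact_force: [-0.2, -0.2, -2.7]
width: 0.156
```

Run:
```python
from h import *
go([413,159,66],6.6)
```

```text
t 15.28 tcp [412.9 159.1  66.2] q [ 0.21 -0.14 -0.41  1.3   0.    0.1 ] F [-0.2 -0.2 -2.7] w 0.156
shift mm [-0.1 -0.1  0.2] turn [ 0.09 -0.19  0.  ]
```

Emit:
arm_command(commands=[[[0, 0, 0.0005], [0, 0, 0], 0.005], [[0, 0, 0.001], [0, 0, 0], 0.005], [[0, 0, 0.001], [0, 0, 0], 0.005], [[0, 0, 0.001], [0, 0, 0], 0.005]])

```text
t: 15.62
tcp_pos: [413.0, 159.2, 66.1]
tcp_rot: [-0.058, 0.998, 0.001, -0.001]
contact_force: [-3.8, 0.4, 4.9]
width: 0.159
```

Contact is felt: the vertical force went from −2.7 to +4.9 N. Opening now.

Emit:
arm_command(commands=[[[0, 0, -0.0003], [0, 0, 0], 0.016], [[0, 0, -0.0003], [0, 0, 0], 0.022], [[0, 0, -0.0003], [0, 0, 0], 0.035], [[0, 0, -0.0003], [0, 0, 0], 0.05], [[0, 0, -0.0003], [0, 0, 0], 0.07], [[0, 0, -0.0003], [0, 0, 0], 0.0854], [[0, 0, -0.0003], [0, 0, 0], 0.0854], [[0, 0, -0.0003], [0, 0, 0], 0.0854]], newtons=20)

```text
t: 16.28
tcp_pos: [413.0, 159.2, 66.4]
tcp_rot: [-0.058, 0.998, 0.001, -0.001]
contact_force: [0.5, 0.4, -0.1]
width: 0.999
```

Emit:
arm_command(commands=[[[0, 0, -0.008], [0, 0, 0], 0.0854], [[0, 0, -0.024], [0, 0, 0], 0.0854], [[0, 0, -0.046], [0, 0, 0], 0.0854], [[0, 0, -0.07], [0, 0, 0], 0.0854], [[0, 0, -0.094], [0, 0, 0], 0.0854], [[0, 0, -0.118], [0, 0, 0], 0.0854], [[0, 0, -0.138], [0, 0, 0], 0.0854], [[0, 0, -0.145], [0, 0, 0], 0.0854]])

```text
t: 16.95
tcp_pos: [415.2, 159.4, 215.7]
tcp_rot: [-0.058, 0.998, 0.001, 0.002]
contact_force: [-0.1, 0.1, 0.4]
width: 1.003
```

Emit:
arm_command(commands=[[[0.01, 0, 0], [0, 0, 0], 0.0854], [[0.03, 0, 0], [0, 0, 0], 0.0854], [[0.055, 0, 0], [0, 0, 0], 0.0854], [[0.08, 0, 0], [0, 0, 0], 0.0854], [[0.105, 0, 0], [0, 0, 0], 0.0854], [[0.12, 0, 0], [0, 0, 0], 0.0854], [[0.125, 0, 0], [0, 0, 0], 0.0854], [[0.125, 0, 0], [0, 0, 0], 0.0854]])

```text
t: 17.62
tcp_pos: [290.4, 145.0, 215.2]
tcp_rot: [-0.058, 0.998, 0.001, 0.002]
contact_force: [0.8, 0.2, 0.3]
width: 1.002
```

Run:
```python
from h import *
p,d=env.camera("side");q,e=env.camera("top")
cv2.imwrite("pics/both7.png",np.hstack([cv2.resize(p[120:340,110:330,::-1],(400,400)),cv2.resize(q[90:330,90:330,::-1],(400,400))]))
go([413,159,212],6.6)
for n,im,D in(("side",p,d),("top",q,e)):
    W=cloud(n,D); z=W[...,2]
    m=(abs(W[...,0]-413)<60)&(abs(W[...,1]-159)<90)
    Q=W[m&(z>12)&(z<52)&(im.min(-1)>85)]
    if len(Q)>20: print(n,"shaker",len(Q),cv2.minAreaRect(Q[:,:2].astype(np.float32)),"rim z",np.percentile(Q[:,2],98))
    h=cv2.cvtColor(im,cv2.COLOR_RGB2HSV); b=((h[...,0]<15)&(h[...,1]>130)&(im[...,0]>80)&(z<45)).astype(np.uint8)
    k,l,st,c=cv2.connectedComponentsWithStats(b)
    for i in range(1,k):
        if st[i,4]>15: print(n,"ball blob",st[i,4],np.round(np.nanmedian(W[l==i],0)))
```

```text
t 17.72 tcp [291.7 145.1 215.1] q [ 0.25 -0.49 -0.38  1.67  0.    0.14] F [-0.3 -0.2  0.6] w 1.001
shift mm [-122.1   -0.2    3.7] turn [0.13 0.27 0.  ]
side shaker 2160 ((426.30645751953125, 160.16665649414062), (108.07137298583984, 132.03570556640625), 6.247286796569824) rim z 48.182441607367856
side ball blob 227 [542. 282.  21.]
side ball blob 133 [564.  62.  24.]
top shaker 1768 ((427.4866638183594, 170.08322143554688), (107.19424438476562, 145.68875122070312), 6.450944900512695) rim z 47.45427262503366
top ball blob 32 [683.  12.  32.]
top ball blob 47 [592.  68.  25.]
top ball blob 46 [570. 291.  26.]
top ball blob 46 [570.  65.  25.]
top ball blob 46 [547. 289.  25.]
top ball blob 49 [546.  62.  25.]
top ball blob 48 [524. 286.  24.]
```

View pics/both7.png

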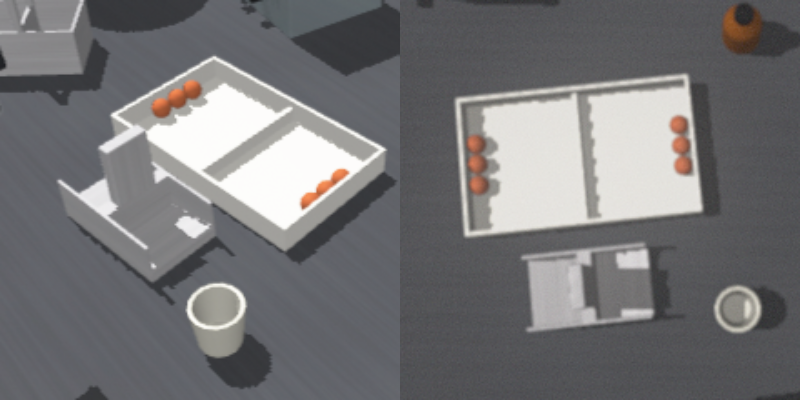

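All six balls are in the tray, three per bay (top view x about 478 and 680). The empty shaker stands upright beside the tray at about (590,285), and the arm is clear. Handing in.

```bash
python3 -c "
from h import *
print(env.sign_off())"
```

```text
the job is handed in; nothing more can be done
None
```

The job is done and handed in at about 17.7 s, well inside the 51 s limit. I gripped the shaker by its tab at 60 N and carried it level to the tray. I tipped its +y end about 40° over the +y bay, then its -y end about 40° over the -y bay. Then I stood it upright on the bench along the tray's near long side, let go and backed off.

**Last checks:**
- **Balls:** the top camera shows six in the tray, three in each bay. They lie in a row along each end wall rather than scattered, and no ball was touched by the gripper in any picture.
- **Shaker:** it is empty and upright, with its rim at about 47 mm (45 mm nominal) and a planned gap of about 30 mm to the tray.
- **Robot:** the gripper is fully open and clear of everything. The largest force reading I saw was about 6 N, when the shaker touched the bench.

**Disagreement:** the final box fit around the shaker came out too wide, at about 107 mm instead of 78 mm. The likely cause is that its mask also took in the edge of the tray. I relied on the picture and the gripper position at release for its placing.

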